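# Start the vacuum under the perforated flask

### The job

Start the vacuum for the perforated casting flask (the one with white dots all round): with the fingertips gently press the blue button in front of the plate it stands on fully down and let it come up again, then press the green start button on the control box in the same way and withdraw. Do not press the other two blue buttons or the red stop button, and leave the flasks and everything else standing where they are; nothing is to be picked up.

Things in the scene. Friction and masses are not known exactly. Their poses are not given: they have to be found in the camera images.
- bench: Grey vacuum bench, fixed, 200 (its x) by 350 (its y) by 45 mm high; origin at the centre of its underside; x points away from the robot at yaw 0. On top, at x = +45 mm, three black suction plates (100 mm across, 6 mm high) in a row along y, 115 mm apart; in front of each, at x = -65 mm, a round blue button in a black housing, joined to its plate by a yellow stripe.
- control_box: Yellow control box, fixed, 150 mm (its x) by 95 mm (its y) by 55 mm high, to the right or the left of the bench; origin at the centre of its underside. Green start button at x = +36 mm, red stop button at x = -36 mm, both on its top.
- perforated_flask: Casting flask with a perforated sleeve: dark steel cylinder, 72 mm across, 80 mm high, covered all round with white dots where plaster shows through the holes, white plaster on top. Loose, stands on one of the three suction plates. Origin at the centre of its underside.
- plain_flask_a: Casting flask with a plain dark steel sleeve, 72 mm across, 80 mm high, grey on top. Loose, on another plate. Origin at the centre of its underside.
- plain_flask_b: A second plain flask like plain_flask_a, on the remaining plate.
- crucible_a: Black graphite crucible shaped like a small bottle, 56 mm across, 100 mm high, loose, beyond the bench; origin at the centre of its underside.
- crucible_b: A second black crucible like crucible_a.
- dish: Small steel melting dish, 64 mm across, 32 mm high, loose, between robot and bench; origin at the centre of its underside.
- brush_pot: Aluminium pot with brushes and rods standing in it, 84 mm across, 153 mm high in all, loose, on the other side of the bench from the control box; origin at the centre of its underside.
- plate_left (a point): Centre of the top of the suction plate at the +y end of the bench row, 51 mm above the table.
- plate_middle (a point): Centre of the top of the suction plate at the middle of the bench row, 51 mm above the table.
- plate_right (a point): Centre of the top of the suction plate at the -y end of the bench row, 51 mm above the table.
- select_left_top (a point): Centre of the top face of the blue selector button in front of plate_left: cap 36 mm across, 11 mm proud of a black housing 52 mm across, pressed straight down, top 68 mm above the table when released; it moves down with the cap.
- select_left (a joint): Travel of that blue button: 0 when released, 0.007 m when fully down, grows as it is pressed; springs back; starts to move at about 2 N, fully down at about 6 N.
- select_middle_top (a point): Centre of the top face of the blue selector button in front of plate_middle: cap 36 mm across, 11 mm proud of a black housing 52 mm across, pressed straight down, top 68 mm above the table when released; it moves down with the cap.
- select_middle (a joint): Travel of that blue button: 0 when released, 0.007 m when fully down, grows as it is pressed; springs back; starts to move at about 2 N, fully down at about 6 N.
- select_right_top (a point): Centre of the top face of the blue selector button in front of plate_right: cap 36 mm across, 11 mm proud of a black housing 52 mm across, pressed straight down, top 68 mm above the table when released; it moves down with the cap.
- select_right (a joint): Travel of that blue button: 0 when released, 0.007 m when fully down, grows as it is pressed; springs back; starts to move at about 2 N, fully down at about 6 N.
- start_top (a point): Centre of the top face of the green start button on the control box: cap 36 mm across, 11 mm proud of a black housing 52 mm across, pressed straight down, top 78 mm above the table when released; it moves down with the cap.
- start (a joint): Travel of the green button: 0 when released, 0.007 m when fully down, grows as it is pressed; springs back; starts to move at about 2 N, fully down at about 6 N.
- stop_top (a point): Centre of the top face of the red stop button on the control box: cap 36 mm across, 11 mm proud of a black housing 52 mm across, pressed straight down, top 78 mm above the table when released; it moves down with the cap.
- stop (a joint): Travel of the red button: 0 when released, 0.007 m when fully down, grows as it is pressed; springs back; starts to move at about 2 N, fully down at about 6 N.
Not all that is in view belongs to the job. What is shaped like the crucible_a but pink or purple is not meant.

How it is judged:
By the outcome, as a careful person would: the job done as asked, in the order asked, and still so for the second after the job is handed in, with the robot touching nothing.
It also fails if it takes over 38 s, if anything falls off the work surface, if the arm or the gripper's body presses on something with over 40 N, if the wrist force passes 120 N, or if a joint passes its speed limit or range.

### The arm

A 6-joint arm with a two-finger parallel gripper is mounted at the origin on the work surface. World frame = base frame: x ahead of the robot, y to its left, z up, the work surface at z = 0. Lengths are in m, angles in rad, forces in N, time in s.
With the tool pointing down it reaches from about 0.35 to 0.975 m from the base axis. Payload 4.9 kg.
Tool frame: the origin (TCP) lies midway between the tips of the shut fingers; the grasp point (between the pads) lies 19 mm behind it; z points along the fingers, y is the line along which they close (so a half turn about z gives the same grasp; the last joint's range is limited). The gripper opens to 85 mm and grips with 20 to 120 N. Pads are 22 mm wide; open, the fingers measure 114 mm over their backs; the gripper's body (76 mm by 85 mm) begins 54 mm behind the grasp point. The pads swing forward as they close: fully open they stand 13 mm farther back than shut.
Start: joints at [1.166, 0.053, 1.613, -0, 1.476, -0.119], TCP at [0.176, 0.6, 0.231] pointing down, gripper open.
Joint ranges: [-3.01, 3.01], [-1.01, 2.22], [0.06, 2.58], [-1.02, 4.17], [0.09, 2.62], [-3.14, 3.14]. Speed limits (rad/s): [2.57, 2.57, 3.14, 3.14, 3.14, 3.14].

### API

Orientations are given as a unit quaternion [w, x, y, z].
In Python, from plant import * gives the robot as it stands.
- The arm moves only by the tool jog_arm, never from a script. Its argument "targets" is a list of rows, each a list of 3 entries, a list of its own where there are three numbers: the shift along the tool's x, y, z in units of 25 mm (1.0 is 25 mm), then the turn, a rotation vector about the tool's x, y, z in units of 8 degrees (1.0 is 8 degrees), then the opening in per cent of the stroke, from 0 (shut) to 100 (fully open). A call has 1 to 8 rows; each row is the pose to reach, as a shift and turn from the pose commanded when the call began, along the tool's axes at that moment; what a row does not reach only later rows make up. A row lasts 1/8 s, in which the tool goes at most 62.5 mm and 10.7 degrees, less where a joint would pass 70% of its speed; a pose out of reach is approached as far as the arm can. A call with a gripper value outside its range is refused whole. The fingers move at their own pace and stop on an object; the grip force is fixed at half the most. Time passes only in rows, so rows that repeat a pose let the fingers close. It gives the time, the measured TCP pose, the force, the opening and the grip force at its end, in the units of the state.
- state(): the state, without advancing time (a new reading comes with each control period).
- grab_frame(name): name is "scene" or "top" or "wrist"; returns (picture, depth): 384x512x3 uint8, red, green, blue; 384x512 float32, m along the optical axis (not along the pixel's ray), 0 where there is no reading.
- camera_params(name): a dict with "fovy" (degrees; the focal length in pixels is half the picture's height over the tangent of half this angle, whatever the lens; pixels are square), "cx", "cy" (the principal point, pixels), "rvec" (rotation vector, rad) and "tvec" (3), from world to camera coordinates, as OpenCV has them; the wrist camera has in their place "hand_eye" (4x4, takes a point from camera to tool coordinates, whose origin is the TCP and whose axes are the flange's). Camera axes: x right, y down, z forward; pixel columns grow to the right and rows downward; lengths in m; the calibration is good to about 2 mm. A picture is of the moment at which its call begins: read the wrist's pose just before it. camera_params takes no time and is no camera call.
- job_done(): hands the job in; it is judged then, once.
The state is a dict: "time": time; "joint_pos": joint angles; "joint_vel": joint speeds; "joint_efforts": joint torques, N m; "tool_pos": TCP position; "tool_rot": TCP orientation; "contact_force": force on the tool from outside, world axes, zero at the start; "ft_torque": the same for the moment, N m; "gripper_width": opening from 0.0 (shut) to 1.0 (fully open); "grasp_force": force on a finger pad.
Only numpy, scipy, OpenCV 4.12 (cv2) and the standard library are available. Lean on these libraries where they do the work, as an engineer would, in place of code of your own. Each camera call takes 0.05 s, during which the arm holds its last target. There are 200 camera calls.

## Working session

There is one attempt and no reset: what is moved stays moved. The work goes in short steps, Python scripts to look and compute and a tool call to move; the robot and the scene stay as the last step left them, time stands still between calls to the robot, and variables do not carry over. Pictures are saved under pics/ and viewed, at most 10 in all, crops included, and the job is handed in when it is done.

Besides the shell and the picture viewer there is one more tool, called as name(argument=value, ...) on one line, values as JSON. jog_arm: Moves the arm, as the interface text tells. Its arguments: {"type":"object","properties":{"targets":{"type":"array"}},"required":["targets"]}

```bash
mkdir -p pics; cat > h.py <<'E'
from plant import *
import numpy as np, cv2
def pts(name,depth):
    p=camera_params(name); h,w=depth.shape
    f=h/2/np.tan(np.radians(p["fovy"])/2)
    v,u=np.mgrid[:h,:w]
    c=np.stack([(u-p["cx"])/f*depth,(v-p["cy"])/f*depth,depth],-1)
    R=cv2.Rodrigues(np.array(p["rvec"],float))[0]
    return (c-np.array(p["tvec"]).ravel())@R
E
python3 - <<'E'
from h import *
s=state();print(s)
for n in("scene","top"):
    im,d=grab_frame(n); np.savez(n,im=im,d=d); print(n,camera_params(n))
    cv2.imwrite(f"pics/{n}.png",im[...,::-1])
im=np.vstack([np.load(n+".npz")["im"] for n in("scene","top")])
E
```

```text
{'time': 0.0, 'joint_pos': array([ 1.16603068e+00,  5.33892846e-02,  1.61432430e+00, -2.46605441e-05,
        1.47597242e+00, -1.19018609e-01]), 'joint_vel': array([-1.63222001e-03,  1.37887189e-03,  7.83726460e-04, -1.27794238e-03,
        7.06807186e-05, -8.54390600e-04]), 'joint_efforts': array([-1.07468024e-04, -3.93690848e+01, -3.70170164e+01, -3.38670634e-05,
        7.21293458e-03, -2.80431166e-06]), 'tool_pos': array([0.17593914, 0.59906921, 0.23002481]), 'tool_rot': array([-2.59138313e-04,  1.42386693e-01,  9.89810555e-01, -1.01416405e-03]), 'contact_force': array([ 0.13223941,  1.06342054, -0.26982406]), 'ft_torque': array([ 0.02061909, -0.00602242,  0.03174214]), 'grasp_force': 0.0, 'gripper_width': 1.0020067212374275}
scene {'fovy': 42.208718418738, 'cx': 256.54153546395025, 'cy': 193.6912084951666, 'rvec': array([ 1.38331567,  2.12840742, -0.9495297 ]), 'tvec': array([ 0.24302436, -0.32806038,  1.94475585])}
top {'fovy': 46.21401108537653, 'cx': 253.11097727667638, 'cy': 192.48190198821052, 'rvec': array([ 2.15709628, -2.17048322,  0.17176499]), 'tvec': array([-0.01489524,  0.61204568,  1.33115523])}
```

View pics/scene.png

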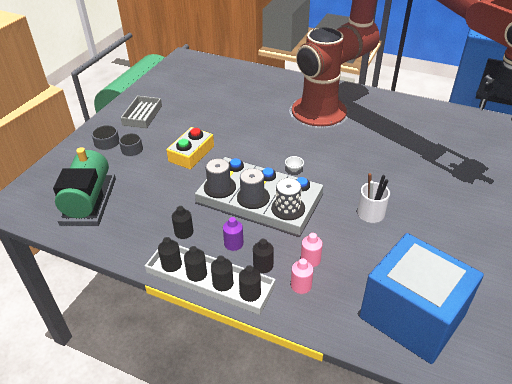

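View pics/top.png

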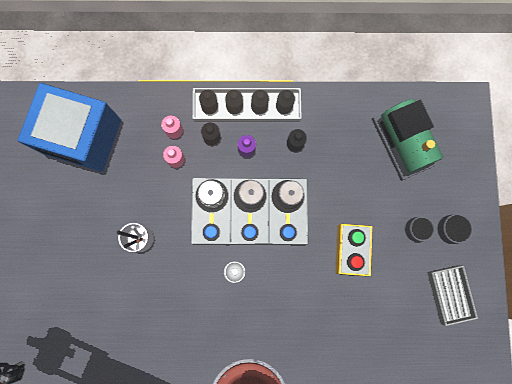

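The scene view shows the dotted flask at (289,197), on the plate at the bench's +y end. The top view agrees: the white-topped flask is at (210,193), its blue button at (211,232), the green button at (358,238) and the red at (356,262).

```bash
python3 - <<'E'
from h import *
z={"blue":.068,"green":.078,"red":.078}
for n in("top","scene"):
    f=np.load(n+".npz"); P=pts(n,f["d"]); hsv=cv2.cvtColor(f["im"],cv2.COLOR_RGB2HSV)
    for c,(lo,hi) in {"blue":(100,118),"green":(50,80),"red":(0,5)}.items():
        m=((hsv[...,0]>=lo)&(hsv[...,0]<=hi)&(hsv[...,1]>140)&(hsv[...,2]>90)&(abs(P[...,2]-z[c])<.012)&(P[...,0]>.3)).astype(np.uint8)
        k,l,st,ce=cv2.connectedComponentsWithStats(m)
        for i in range(1,k):
            if st[i,4]>25:
                q=P[l==i]; q=q[q[:,2]>np.percentile(q[:,2],30)]
                print(n,c,ce[i].round(),st[i,4],((q.min(0)+q.max(0))/2).round(4),np.median(q,0).round(4))
from scipy.spatial.transform import Rotation as R
s=state();Q=s["tool_rot"];print(R.from_quat(Q[[1,2,3,0]]).as_matrix().round(3))
E
```

```text
top blue [210. 232.] 115 [0.4928 0.1085 0.0704] [0.4915 0.1085 0.0692]
top blue [250. 232.] 113 [ 0.4921 -0.0079  0.0712] [ 0.4906 -0.0079  0.0695]
top blue [288. 232.] 112 [ 0.4914 -0.1219  0.0699] [ 0.4898 -0.1208  0.0686]
top green [358. 237.] 93 [ 0.4733 -0.3243  0.0809] [ 0.4735 -0.3286  0.079 ]
top red [356. 262.] 119 [ 0.402  -0.3185  0.0809] [ 0.4007 -0.3189  0.0793]
scene blue [235. 163.] 80 [ 0.4931 -0.1188  0.0666] [ 0.495  -0.119   0.0655]
scene blue [268. 172.] 78 [ 0.4957 -0.0045  0.0681] [ 0.4968 -0.0031  0.0662]
scene blue [302. 181.] 71 [0.4942 0.1102 0.0673] [0.4942 0.1111 0.0663]
scene blue [406. 326.] 599 [0.8348 0.5203 0.0717] [0.8848 0.5055 0.0717]
scene green [183. 143.] 53 [ 0.4802 -0.3214  0.0771] [ 0.4817 -0.3215  0.0767]
scene red [195. 131.] 65 [ 0.4053 -0.3168  0.0767] [ 0.4062 -0.3181  0.0753]
[[-0.959  0.282 -0.001]
 [ 0.282  0.959 -0.002]
 [ 0.    -0.002 -1.   ]]
```

jog_arm(targets=[[[-17.7,-15.2,0],[0,0,-2.05],0],[[-17.7,-15.2,0],[0,0,-2.05],0],[[-17.7,-15.2,0],[0,0,-2.05],0],[[-17.7,-15.2,0],[0,0,-2.05],0],[[-17.7,-15.2,0],[0,0,-2.05],0],[[-17.7,-15.2,0],[0,0,-2.05],0],[[-17.7,-15.2,0],[0,0,-2.05],0],[[-17.7,-15.2,0],[0,0,-2.05],0]])

```text
time: 1.1
tool_pos: [0.4486, 0.1785, 0.231]
tool_rot: [0.0, -0.0, 1.0, 0.0]
contact_force: [0.6, 0.5, 0.4]
gripper_width: 0.001
grasp_force: 0.0
```

jog_arm(targets=[[[-1.78,-2.74,0],[0,0,0],0],[[-1.78,-2.74,1],[0,0,0],0],[[-1.78,-2.74,2.4],[0,0,0],0],[[-1.78,-2.74,2.4],[0,0,0],0]])

```text
time: 1.6
tool_pos: [0.4902, 0.1114, 0.1675]
tool_rot: [-0.004, 0.0, 1.0, -0.0]
contact_force: [-0.5, 0.2, -1.2]
gripper_width: -0.006
grasp_force: 0.0
```

```bash
python3 - <<'E'
from h import *
s=state();print(s["tool_pos"],s["tool_rot"].round(4),s["contact_force"])
im,d=grab_frame("wrist");np.savez("w",im=im,d=d);cv2.imwrite("pics/w.png",im[...,::-1])
p=camera_params("wrist");print(p)
f=192/np.tan(np.radians(p["fovy"])/2)
v,u=np.mgrid[:384,:512]
c=np.stack([(u-p["cx"])/f*d,(v-p["cy"])/f*d,d],-1);H=np.array(p["hand_eye"])
from scipy.spatial.transform import Rotation as R
P=(c@H[:3,:3].T+H[:3,3])@R.from_quat(s["tool_rot"][[1,2,3,0]]).as_matrix().T+s["tool_pos"]
hsv=cv2.cvtColor(im,cv2.COLOR_RGB2HSV)
m=((abs(hsv[...,0].astype(int)-109)<10)&(hsv[...,1]>140)&(hsv[...,2]>80)&(d>0)&(P[...,2]<.1)).astype(np.uint8)
k,l,st,ce=cv2.connectedComponentsWithStats(m)
for i in range(1,k):
    if st[i,4]>100:
        q=P[l==i]; q=q[q[:,2]>np.median(q[:,2])-.002];print(st[i],((q.min(0)+q.max(0))/2).round(4),np.median(q,0).round(4),q.min(0).round(3),q.max(0).round(3))
E
```

```text
[0.49015175 0.11138722 0.16754813] [-3.9e-03  2.0e-04  1.0e+00 -3.0e-04] [-0.54558609  0.22136953 -1.22995196]
{'fovy': 58.368493664608046, 'cx': 256.5447449652463, 'cy': 190.41498879057414, 'hand_eye': array([[ 2.50345819e-05, -9.62280939e-01, -2.72057704e-01,
         6.99693105e-02],
       [ 9.99999980e-01, -3.05637085e-05,  2.00124660e-04,
        -8.95441446e-04],
       [-2.00891238e-04, -2.72057703e-01,  9.62280918e-01,
        -1.42830775e-01],
       [ 0.00000000e+00,  0.00000000e+00,  0.00000000e+00,
         1.00000000e+00]])}
[  74  169   54   49 2038] [ 0.491  -0.006   0.0682] [ 0.4905 -0.0054  0.0682] [ 0.474 -0.024  0.066] [0.508 0.012 0.07 ]
[ 230  170   49   49 1887] [0.4924 0.109  0.0685] [0.492  0.1086 0.0682] [0.475 0.092 0.066] [0.51  0.126 0.071]
```

View pics/w.png

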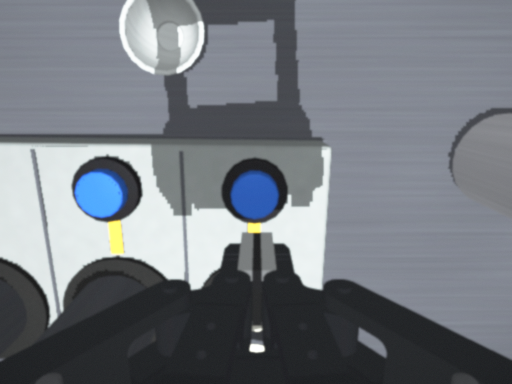

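The wrist view shows the wanted blue button at (255,195) with nothing between it and the shut fingers, the dish at (163,33) and the neighbouring button at (100,194). The measured button centre is (0.492, 0.109), so the fingers are right above it.

jog_arm(targets=[[[0.04,-0.04,1.8],[0,0,0],0],[[0.04,-0.04,3.4],[0,0,0],0],[[0.04,-0.04,3.8],[0,0,0],0],[[0.04,-0.04,3.8],[0,0,0],0],[[0.04,-0.04,4.0],[0,0,0],0],[[0.04,-0.04,4.2],[0,0,0],0],[[0.04,-0.04,4.28],[0,0,0],0],[[0.04,-0.04,4.28],[0,0,0],0]])

```text
time: 2.65
tool_pos: [0.4928, 0.111, 0.0653]
tool_rot: [0.001, -0.0, 1.0, 0.0]
contact_force: [1.6, -0.4, 3.7]
gripper_width: 0.001
grasp_force: 1.6
```

jog_arm(targets=[[[0,0,0.1],[0,0,0],0],[[0,0,0.16],[0,0,0],0],[[0,0,0.2],[0,0,0],0],[[0,0,0.2],[0,0,0],0],[[0,0,0.2],[0,0,0],0]])

```text
time: 3.28
tool_pos: [0.4928, 0.1111, 0.061]
tool_rot: [0.001, -0.0, 1.0, 0.0]
contact_force: [-1.6, 0.1, 10.4]
gripper_width: 0.001
grasp_force: 5.0
```

jog_arm(targets=[[[0,0,0.05],[0,0,0],0],[[0,0,0.05],[0,0,0],0],[[0,0,0.05],[0,0,0],0]])

```text
time: 3.65
tool_pos: [0.4929, 0.1111, 0.0609]
tool_rot: [0.001, -0.0, 1.0, 0.0]
contact_force: [-4.0, -0.4, 17.2]
gripper_width: -0.001
grasp_force: 8.5
```

The button is bottomed out: force rose from 10 to 17 N with no further travel. Next I release it and rise.

jog_arm(targets=[[[0,0,-0.3],[0,0,0],0],[[0,0,-1.0],[0,0,0],0],[[0,0,-3],[0,0,0],0],[[0,0,-5],[0,0,0],0],[[0.72,-2.3,-5],[0,0,0],0],[[0.72,-4.8,-5],[0,0,0],0],[[0.72,-7.3,-5],[0,0,0],0],[[0.72,-9.8,-5],[0,0,0],0]])

```text
time: 4.65
tool_pos: [0.4725, -0.1355, 0.1827]
tool_rot: [-0.001, -0.0, 1.0, 0.0]
contact_force: [1.6, 0.6, -0.3]
gripper_width: -0.002
grasp_force: 0.0
```

jog_arm(targets=[[[0,-2.5,0],[0,0,0],0],[[0,-5,0],[0,0,0],0],[[0,-7.5,0],[0,0,0],0],[[0,-7.5,0],[0,0,0],0],[[0,-7.5,0],[0,0,0],0],[[0,-7.5,0],[0,0,0],0]])

```text
time: 5.4
tool_pos: [0.4737, -0.32, 0.1828]
tool_rot: [-0.0, -0.001, 1.0, 0.0]
contact_force: [0.4, -0.1, 0.2]
gripper_width: 0.001
grasp_force: 0.0
```

```bash
python3 - <<'E'
from h import *
s=state();print(s["tool_pos"],s["tool_rot"].round(4),s["contact_force"])
im,d=grab_frame("wrist");cv2.imwrite("pics/w2.png",im[...,::-1])
p=camera_params("wrist")
f=192/np.tan(np.radians(p["fovy"])/2)
v,u=np.mgrid[:384,:512]
c=np.stack([(u-p["cx"])/f*d,(v-p["cy"])/f*d,d],-1);H=np.array(p["hand_eye"])
from scipy.spatial.transform import Rotation as R
P=(c@H[:3,:3].T+H[:3,3])@R.from_quat(s["tool_rot"][[1,2,3,0]]).as_matrix().T+s["tool_pos"]
hsv=cv2.cvtColor(im,cv2.COLOR_RGB2HSV)
m=((abs(hsv[...,0].astype(int)-67)<14)&(hsv[...,1]>120)&(hsv[...,2]>60)&(d>0)&(P[...,2]<.1)).astype(np.uint8)
k,l,st,ce=cv2.connectedComponentsWithStats(m)
for i in range(1,k):
    if st[i,4]>100:
        q=P[l==i]; q=q[q[:,2]>np.median(q[:,2])-.002];print(st[i],((q.min(0)+q.max(0))/2).round(4),np.median(q,0).round(4),q.min(0).round(3),q.max(0).round(3))
E
```

```text
[ 0.47371743 -0.32003041  0.18276997] [-4.e-04 -1.e-03  1.e+00  5.e-04] [ 0.43981844 -0.05411446  0.2226748 ]
[ 227  164   48   48 1823] [ 0.4727 -0.325   0.0782] [ 0.4724 -0.325   0.0782] [ 0.455 -0.342  0.076] [ 0.49  -0.308  0.08 ]
```

View pics/w2.png

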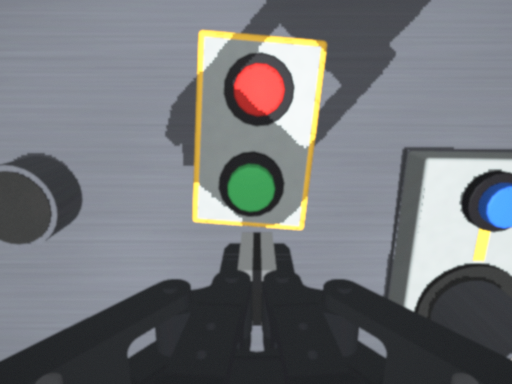

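The wrist view shows the green button at (251,188), ahead of the fingers, and the red at (259,90), about 72 mm nearer the robot. The green centre is (0.4727, -0.325), so I shift 5 mm and press.

jog_arm(targets=[[[0.04,-0.2,1.8],[0,0,0],0],[[0.04,-0.2,3.4],[0,0,0],0],[[0.04,-0.2,3.9],[0,0,0],0],[[0.04,-0.2,4.1],[0,0,0],0],[[0.04,-0.2,4.3],[0,0,0],0],[[0.04,-0.2,4.45],[0,0,0],0],[[0.04,-0.2,4.54],[0,0,0],0],[[0.04,-0.2,4.54],[0,0,0],0]])

```text
time: 6.45
tool_pos: [0.474, -0.3272, 0.0712]
tool_rot: [0.001, -0.0, 1.0, -0.001]
contact_force: [1.0, 1.3, 5.6]
gripper_width: -0.003
grasp_force: 2.8
```

jog_arm(targets=[[[0,0,0.06],[0,0,0],0],[[0,0,0.06],[0,0,0],0],[[0,0,0.06],[0,0,0],0]])

```text
time: 6.82
tool_pos: [0.474, -0.3272, 0.0709]
tool_rot: [0.001, -0.0, 1.0, -0.001]
contact_force: [-2.5, 3.7, 10.8]
gripper_width: -0.002
grasp_force: 5.7
```

jog_arm(targets=[[[0,0,0.06],[0,0,0],0],[[0,0,0.06],[0,0,0],0],[[0,0,0.06],[0,0,0],0]])

```text
time: 7.2
tool_pos: [0.4741, -0.3273, 0.0708]
tool_rot: [0.001, -0.0, 1.0, -0.001]
contact_force: [-4.8, 5.9, 19.8]
gripper_width: 0.002
grasp_force: 9.2
```

It is bottomed out. I release and withdraw.

jog_arm(targets=[[[0,0,-0.3],[0,0,0],0],[[0,0,-1.0],[0,0,0],0],[[0,0,-3],[0,0,0],0],[[0,0,-5],[0,0,0],0],[[0,0,-6],[0,0,0],0],[[0,0,-6],[0,0,0],0],[[0,0,-6],[0,0,0],0],[[0,0,-6],[0,0,0],0]])

```text
time: 8.2
tool_pos: [0.4719, -0.3258, 0.2141]
tool_rot: [-0.001, -0.0, 1.0, 0.001]
contact_force: [0.0, 0.4, 0.8]
gripper_width: 0.003
grasp_force: 0.0
```

```bash
python3 - <<'E'
from h import *
im,d=grab_frame("scene");cv2.imwrite("pics/end.png",im[...,::-1])
s=state();print(s["tool_pos"],s["contact_force"],abs(s["joint_vel"]).max())
E
```

```text
[ 0.47204619 -0.32590082  0.21432291] [-0.13399057  0.4754167  -0.02555865] 0.007614648527051329
```

View pics/end.png

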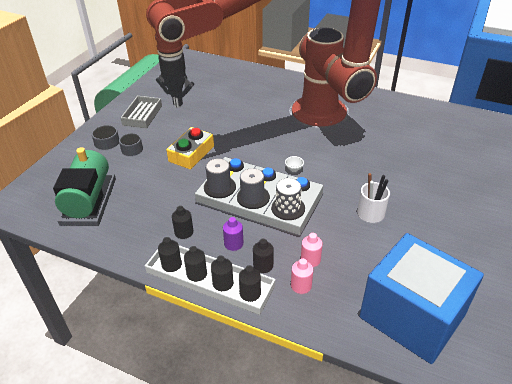

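The final view shows everything where it was, with the dotted flask still at (289,197), and the arm well clear above the control box.

```bash
python3 -c "
from plant import *
print(job_done())"
```

```text
the job is handed in; nothing more can be done
None
```

I pressed the left blue button (in front of the perforated flask's plate) fully down and released it, then did the same with the green start button, withdrew the arm and handed the job in at about 8 s; the verdict was not shown.

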